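# Set the hinge jig to zero and hold the loose hinge leaf in line for the pin

### The job

Turn the pinning jig's swivel table by its centre knob until the pointer stands at the long zero mark, so that the hinge leaf screwed to its block faces the pin guide. Then pick up the loose hinge leaf with the single middle knuckle, and offer it up to the screwed-down leaf, flat open, with its knuckle between the two outer knuckles and all the holes in line; finish while holding it there in the gripper, without forcing it, so that I can push the pin through. Leave the other leaf, the hex driver, the paste jar and the calliper where they are.

Things in the scene. Friction and masses are not known exactly. Their poses are not given: they have to be found in the camera images.
- jig: Hinge pinning jig, bolted down: grey base plate 175 (x) by 200 (y) by 12 mm carrying a round swivel table, 140 mm across, top 26 mm above the bench. Origin: bench level on the table's axis; its axes are the jig's.
- zero_mark (a point): Zero mark on the jig's base plate: the one long wide white mark of a scale (10 degrees a mark) round the table, 88 mm from the table's axis exactly on the jig's +y axis, 12 mm above the bench. A dark pointer on the table's rim moves along the scale.
- pin_guide (a point): Middle of the bore of the pin guide: dark block fixed on the jig, 24 (x) by 30 (y) mm, top 71 mm above the bench; this point is at x -58, y -79, z 55 mm of the jig. The hinge pin, 7.6 mm thick with tapered nose, waits in it along y; its head reaches to y -152 mm.
- swivel (a joint): Angle of the swivel table, rad. 0: pointer at the zero mark, table axes parallel to the jig's; grows counter-clockwise seen from above. Range -1.3 to 0.5, no stop or click at zero; turning takes about 0.4 N m and it stays where left. It starts between -1.0 and -0.35.
- knob_grip (a point): Middle of the table's black round knurled knob, 38 mm across, 28 mm high (68 to 96 mm above the bench), on the table's axis; fixed to the table and turns with it. This point is 84 mm above the bench. The jamb block with its leaf, at most 64 mm high, stands 13 to 67 mm from the axis on the table's -x side.
- jamb_bore (a point): Bore axis midway between the two outer knuckles of the leaf screwed on the table's aluminium jamb block: 58 mm from the table's axis on its -x side, 55 mm above the bench; table axes, y along the bores. Knuckles 18 mm across, 17 mm long, 28 mm gap between (open above, below and to -x). Plate and block start 11 mm from here on the +x side. Nothing here would carry the loose leaf.
- loose_leaf: Steel hinge leaf, flat on the bench: plate 46 (x) by 56 (y) by 6 mm, three screw holes, and at its +x side one knuckle, 24 mm long, in the middle, 18 mm across, bored 8.8 mm along y, underside level with the plate's. Origin: underside of the plate at its centre. About 160 g; its +x points away from the robot within 0.45 rad. Matched, its axes are parallel to the table's.
- loose_leaf_plate (a point): Centre of the loose leaf's plate, half-way up its 6 mm; leaf axes. The fingers can take it by the two edges that face -y and +y, 56 mm apart.
- loose_leaf_bore (a point): Centre of the loose leaf's knuckle, on its bore axis: 35 mm from the plate's centre along +x, 9 mm above the plate's underside; leaf axes. To be brought onto jamb_bore.
- other_leaf: Steel hinge leaf, flat on the bench: plate 46 (x) by 56 (y) by 6 mm, three screw holes, and at its +x side two knuckles, each 17 mm long, 28 mm apart, 18 mm across, bored 8.8 mm along y, underside level with the plate's. Origin: underside of the plate at its centre. For another hinge; the two leaves may have swapped places. To be left alone.
- hex_driver: Hex driver with red handle, 23 by 170 by 24 mm, lying along its y axis near the front of the bench; origin under its centre. To be left alone.
- paste_jar: Paste jar with black lid, 55 mm across, 46 mm high, standing near the front of the bench; origin under its centre. To be left alone.
- calliper: Digital calliper, 66 by 200 by 8 mm, lying near the front of the bench; origin under its centre. To be left alone.
Things that resemble listed ones, but are neither listed nor needed, are in the scene too. What is shaped like the loose_leaf but purple is not meant.

How it is judged (in metres and radians):
On the way, in this order (a step that is already met when the one before it is completed fails the run):
1. the swivel table is turned to zero (value of joint swivel between -0.06 and 0.06 rad), for 0.2 s.
2. the loose leaf is offered up with its bore in line with the screwed-down leaf's (x of loose_leaf_bore in the frame of jamb_bore between -0.003 and 0.003 m and y of loose_leaf_bore in the frame of jamb_bore between -0.003 and 0.003 m and z of loose_leaf_bore in the frame of jamb_bore between -0.003 and 0.003 m and angle between the y axis of loose_leaf_bore and the y axis of jamb_bore, either way round below 0.08 rad and angle between the z axis of loose_leaf_bore and the z axis of jamb_bore, either way round below 0.15 rad), for 0.2 s.
At the end, for the whole second after the job is handed in: The table is within 0.06 rad of zero; the loose leaf's bore centre is within 3 mm of the point between the outer knuckles along each table axis, bores parallel within 0.08 rad, plates level within 0.15 rad; it is still, gripped (over 3 N) and presses on the jig with under 8 N (all of step 1 and all of step 2 and contact force between the fingers and loose_leaf above 3 N and contact force between loose_leaf and jig below 8 N and linear speed of loose_leaf below 0.02 m/s); the arm keeps its last pose, push and grip.
It fails at once if the other leaf is pushed away (more than 25 mm) (distance of other_leaf from where it was at the start of the episode above 0.025 m).
It fails at once if the hex driver is pushed away (more than 25 mm) (distance of hex_driver from where it was at the start of the episode above 0.025 m).
It fails at once if the paste jar is pushed away (more than 25 mm) (distance of paste_jar from where it was at the start of the episode above 0.025 m).
It fails at once if the calliper is pushed away (more than 25 mm) (distance of calliper from where it was at the start of the episode above 0.025 m).
It also fails if it takes over 67 s, if anything falls off the work surface, if the arm or the gripper's body presses on something with over 40 N, if the wrist force passes 120 N, or if a joint passes its speed limit or range.

### The arm

A 7-joint arm with a two-finger parallel gripper is mounted at the origin on a cart in front of the work surface, level with it; the furniture and walls round the work are solid. World frame = base frame: x ahead of the robot, y to its left, z up, the work surface at z = 0. Lengths are in m, angles in degrees, forces in N, time in s.
With the tool pointing down it reaches from about 0.425 to 1.025 m from the base axis. Payload 3.6 kg.
Tool frame: the origin (TCP) lies at the very end of the fingers, on their centre line; the grasp point (between the pads) lies 19 mm behind it; z points along the fingers, y is the line along which they close (so a half turn about z gives the same grasp; the last joint's range is limited). The gripper opens to 85 mm and grips with 20 to 120 N. Pads are 22 mm wide; open, the fingers measure 114 mm over their backs; the gripper's body (76 mm by 85 mm) begins 54 mm behind the grasp point. The pads swing forward as they close: fully open they stand 13 mm farther back than shut.
Start: joints at [-75.029, 33.873, 2.773, 92.16, -1.908, 54.013, -1.931], TCP at [0.252, 0.68, 0.231] pointing down, gripper open.
Joint ranges: [-153.93, 153.93], [-27.13, 128.08], [-72.61, 78.16], [10.71, 143.7], [-87.88, 267.88], [4.46, 118.87], [-176.78, 176.78]. Speed limits (degrees/s): [147.25, 147.25, 180, 180, 180, 180, 180].

### API

Orientations are given as a 3x3 rotation matrix whose columns are the frame's x, y, z axes.
In Python, from plant import * gives the robot as it stands.
- The arm moves only by the tool step_arm, never from a script. Its argument "plan" is a list of rows, each a list of 3 entries, a list of its own where there are three numbers: the shift along the tool's x, y, z in m, then the turn, a rotation vector about the tool's x, y, z in degrees, then the finger opening in m, from 0 to 0.0854. A call has 1 to 20 rows; each row shifts and turns the commanded pose from where the row before left it, along the tool's axes as they then stand; what a row does not reach is not made up. A row lasts 1/12 s, in which the tool goes at most 41.7 mm and 7.16 degrees, less where a joint would pass 70% of its speed; a pose out of reach is approached as far as the arm can. A call with a gripper value outside its range is refused whole. The fingers move at their own pace and stop on an object; "newtons" is the grip in N (left out, the last holds). Time passes only in rows, so rows that do not move let the fingers close. It gives the time, the measured TCP pose, the force, the opening and the grip force at its end, in the units of the state.
- get_state(): the state, without advancing time (a new reading comes with each control period).
- snapshot(name): name is "side" or "top"; returns a dict with "image" (400x640x3 uint8, red, green, blue), "fx", "fy", "cx", "cy" (pixels), "extrinsics" (4x4, takes a point from world to camera coordinates). Camera axes: x right, y down, z forward; pixel columns grow to the right and rows downward; lengths in m; the calibration is good to about 2 mm. A picture is of the moment at which its call begins. There is no depth.
- sign_off(): hands the job in; it is judged then, once.
Trained networks look in the newest picture that a camera, given by its name, has taken for a name from the list of things; names that differ only in an ending like _2 or _b are one class to them, and where a whole thing is asked for, a point or a joint stands for the part that bears it (a point fixed in the world has none). Each returns a list of dicts, best first, with "conf" (0 to 1); they miss things now and then, are a little off and sometimes report something else, mostly with a low value. They report only what shows in the picture. A call takes as long as a camera call. They do not tell look-alikes from the thing itself.
- regions_of(camera, thing): "mask" (400x640 bool, what is visible of it) and "position" ([row, column] in pixels, amid what is visible of it).
The state is a dict: "time_s": time; "joints": joint angles; "dq": joint speeds; "joint_efforts": joint torques, N m; "position": TCP position; "tcp_rot": TCP orientation; "contact_force": force on the tool from outside, world axes, zero at the start; "moment": the same for the moment, N m; "width": finger opening in m; "gripper_force": force on a finger pad.
Only numpy, scipy, OpenCV 4.12 (cv2) and the standard library are available. Lean on these libraries where they do the work, as an engineer would, in place of code of your own. Each camera call takes 0.05 s, during which the arm holds its last target. There are 200 camera calls.

## Working session

There is one attempt and no reset: what is moved stays moved. The work goes in short steps, Python scripts to look and compute and a tool call to move; the robot and the scene stay as the last step left them, time stands still between calls to the robot, and variables do not carry over. Pictures are saved under pics/ and viewed, at most 10 in all, crops included, and the job is handed in when it is done.

Besides the shell and the picture viewer there is one more tool, called as a command line: name --argument value ..., lists and objects as JSON in quotes. step_arm: Moves the arm, as the interface text tells. Its arguments: {"type":"object","properties":{"plan":{"type":"array"},"newtons":{"type":"number"}},"required":["plan"]}

```bash
mkdir -p pics
cat > h.py <<'E'
from plant import *
import numpy as np, cv2
def save(n,f):
    s=snapshot(n); cv2.imwrite(f,s['image'][:,:,::-1]); return s
def ray(s,px):  # px=(col,row)
    E=np.array(s['extrinsics']);R=E[:3,:3];t=E[:3,3]
    d=R.T@np.array([(px[0]-s['cx'])/s['fx'],(px[1]-s['cy'])/s['fy'],1]);return -R.T@t,d
def atz(s,px,z):
    c,d=ray(s,px);return c+d*(z-c[2])/d[2]
def proj(s,p):
    E=np.array(s['extrinsics']);q=E[:3,:3]@np.array(p)+E[:3,3]
    return np.array([s['fx']*q[0]/q[2]+s['cx'],s['fy']*q[1]/q[2]+s['cy']])
E
python3 - <<'E'
from h import *
for n in ('top','side'):
    s=save(n,f'pics/{n}1.png'); c,_=ray(s,(0,0)); print(n,s['fx'],c.round(3),np.round(s['extrinsics'],3).tolist())
    for t in ('jig','knob_grip','loose_leaf','other_leaf','hex_driver','paste_jar','calliper','jamb_bore','pin_guide','zero_mark'):
        try:r=regions_of(n,t)
        except Exception as e: print(t,e);continue
        for d in r[:4]:
            p=d['position'];print(t,round(d['conf'],2),np.round(p),d['mask'].sum(),atz(s,(p[1],p[0]),0).round(3) if n=='top' else '')
g=get_state();print({k:np.round(v,3).tolist() for k,v in g.items()})
E
```

```text
top 452.4540181466609 [0.323 0.052 1.398] [[-0.012, -1.0, 0.012, 0.039], [-0.994, 0.01, -0.107, 0.47], [0.107, -0.013, -0.994, 1.356], [0.0, 0.0, 0.0, 1.0]]
jig 0.57 [175. 236.] 3669 [0.567 0.284 0.   ]
knob_grip 0.59 [174. 235.] 1578 [0.569 0.287 0.   ]
loose_leaf 0.84 [197. 427.] 314 [ 0.492 -0.312  0.   ]
loose_leaf 0.75 [187. 301.] 299 [0.527 0.08  0.   ]
other_leaf 0.54 [197. 376.] 386 [ 0.495 -0.153  0.   ]
other_leaf 0.21 [227. 318.] 238 [0.402 0.031 0.   ]
hex_driver 0.53 [236. 239.] 181 [0.377 0.274 0.   ]
paste_jar 0.53 [229. 316.] 280 [0.396 0.035 0.   ]
calliper 0.78 [240. 381.] 493 [ 0.359 -0.164  0.   ]
jamb_bore 0.75 [172. 238.] 1674 [0.575 0.276 0.   ]
zero_mark 0.72 [173. 238.] 3523 [0.573 0.277 0.   ]
side 372.34122246202395 [1.009 0.618 0.727] [[-0.741, 0.672, 0.001, 0.332], [0.429, 0.473, -0.769, -0.166], [-0.517, -0.569, -0.639, 1.338], [0.0, 0.0, 0.0, 1.0]]
jig 0.8 [285. 361.] 5396 
knob_grip 0.61 [279. 360.] 2481 
loose_leaf 0.84 [230. 319.] 304 
loose_leaf 0.67 [168. 248.] 174 
other_leaf 0.61 [185. 275.] 198 
other_leaf 0.54 [282. 362.] 5642 
hex_driver 0.53 [243. 410.] 268 
hex_driver 0.18 [278. 357.] 2526 
paste_jar 0.63 [199. 339.] 368 
calliper 0.69 [172. 314.] 297 
jamb_bore 0.62 [280. 362.] 2548 
pin_guide 0.6 [279. 362.] 2488 
pin_guide 0.57 [282. 357.] 5559 
zero_mark 0.91 [285. 359.] 5524 
{'time_s': 1.1, 'joints': [-75.029, 33.873, 2.775, 92.161, -1.91, 54.012, -1.933], 'dq': [0.119, 0.038, -0.036, -0.072, -0.063, 0.063, -0.087], 'joint_efforts': [0.0, -54.867, 1.546, -19.853, 0.009, 0.002, 0.0], 'position': [0.252, 0.68, 0.231], 'tcp_rot': [[-0.938, 0.347, 0.0], [0.347, 0.938, -0.0], [-0.0, -0.0, -1.0]], 'contact_force': [0.231, 0.265, -0.555], 'moment': [0.003, 0.009, 0.055], 'gripper_force': 0.0, 'width': 0.085}
```

Run:
```python
import cv2
a=cv2.imread('pics/top1.png');cv2.imwrite('pics/top1c.png',cv2.resize(a[110:270,180:460],None,fx=2.85,fy=2.85,interpolation=cv2.INTER_CUBIC))
a=cv2.imread('pics/side1.png');cv2.imwrite('pics/side1c.png',cv2.resize(a[140:360,210:470],None,fx=2.7,fy=2.7,interpolation=cv2.INTER_CUBIC))
```

```text
(no output)
```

View pics/top1c.png

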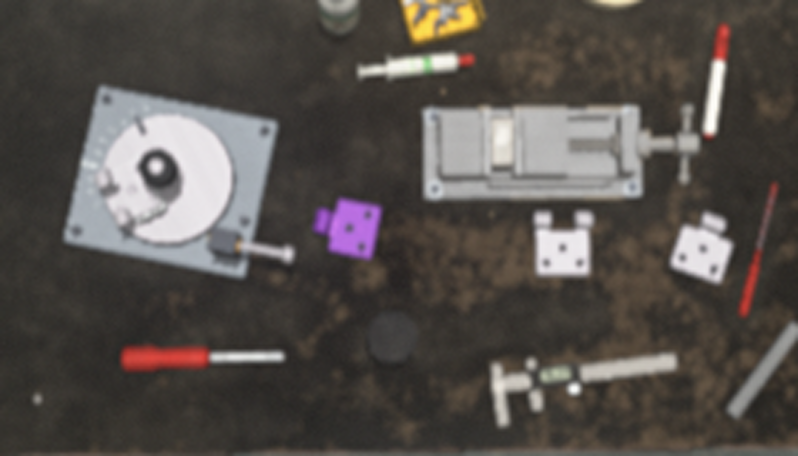

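View pics/side1c.png

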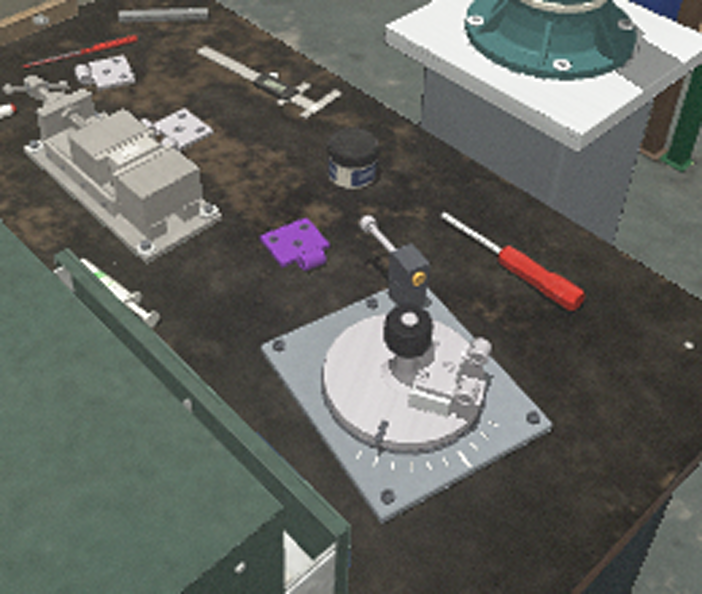

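```bash
cat >> h.py <<'E'
def rect(s,cx,cy,z,half=0.13,n=390):
    # image: column right = world -y, row down = world -x
    mm=2*half/n
    w=np.array([[cx+half,cy+half],[cx+half,cy-half],[cx-half,cy-half],[cx-half,cy+half]])
    src=np.float32([proj(s,(a,b,z)) for a,b in w]);dst=np.float32([[0,0],[n,0],[n,n],[0,n]])
    return cv2.warpPerspective(s['image'],cv2.getPerspectiveTransform(src,dst),(n,n),flags=cv2.INTER_CUBIC)[:,:,::-1]
E
python3 - <<'E'
from h import *
T=snapshot('top');S=snapshot('side')
import pickle;pickle.dump((T,S),open('s0.pkl','wb'))
c=atz(T,(239,172.5),.026);print(c)
a=rect(T,c[0],c[1],.012);b=rect(S,c[0],c[1],.012)
cv2.imwrite('pics/r1.png',np.hstack([a,b]))
l=(.492,-.312)
a=rect(T,*l,.006,.06);b=rect(S,*l,.006,.06)
cv2.imwrite('pics/r2.png',np.hstack([a,b]))
E
```

```text
[0.57031704 0.27016549 0.026     ]
```

View pics/r1.png

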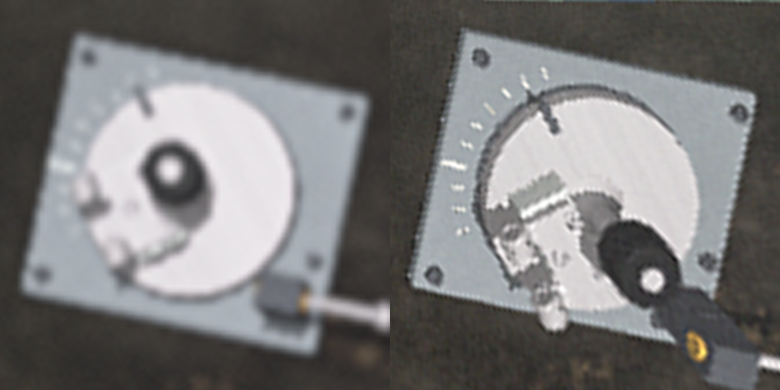

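View pics/r2.png

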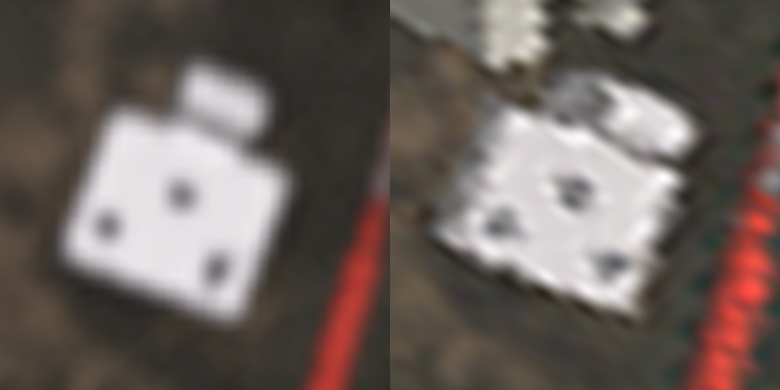

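The top view shows the jig at left, with its pointer at crop (140,125). In the crop at left (r1) the zero mark is near (62,163), so the table is about 5 marks (-50°) off. The loose leaf with its single knuckle is at (703,248) in the top crop. The purple lookalike and the two-knuckle leaf are separate. Next I move over the knob.

step_arm --plan '[[[-0.0246, -0.0152, 0], [0, 0, 0], 0.085], [[-0.0246, -0.0152, 0], [0, 0, 0], 0.085], [[-0.0246, -0.0152, 0], [0, 0, 0], 0.085], [[-0.0246, -0.0152, 0], [0, 0, 0], 0.085], [[-0.0246, -0.0152, 0], [0, 0, 0], 0.085], [[-0.0246, -0.0152, 0], [0, 0, 0], 0.085], [[-0.0246, -0.0152, 0], [0, 0, 0], 0.085], [[-0.0246, -0.0152, 0], [0, 0, 0], 0.085], [[-0.0246, -0.0152, 0], [0, 0, 0], 0.085], [[-0.0246, -0.0152, 0], [0, 0, 0], 0.085], [[-0.0246, -0.0152, 0], [0, 0, 0], 0.085], [[-0.0246, -0.0152, 0], [0, 0, 0], 0.085], [[-0.0246, -0.0152, 0], [0, 0, 0], 0.085], [[-0.0246, -0.0152, 0], [0, 0, 0], 0.085], [[-0.0246, -0.0152, 0], [0, 0, 0], 0.085], [[-0.0246, -0.0152, 0], [0, 0, 0], 0.085], [[-0.0246, -0.0152, 0], [0, 0, 0], 0.085], [[-0.0246, -0.0152, 0], [0, 0, 0], 0.085], [[0, 0, 0.02], [0, 0, 0], 0.085], [[0, 0, 0.02], [0, 0, 0], 0.085]]'

```text
time_s: 2.87
position: [0.5754, 0.2669, 0.1925]
tcp_rot: [[-0.936, 0.353, 0.005], [0.353, 0.936, 0.001], [-0.004, 0.002, -1.0]]
contact_force: [-0.0, 0.9, 0.6]
width: 0.085
gripper_force: 0.0
```

step_arm --plan '[[[0.003, 0.0014, 0.025], [0, 0, 0], 0.085], [[0, 0, 0.025], [0, 0, 0], 0.085], [[0, 0, 0.025], [0, 0, 0], 0.085], [[0, 0, 0.025], [0, 0, 0], 0.085], [[0, 0, 0.012], [0, 0, 0], 0.085], [[0, 0, 0.01], [0, 0, 0], 0.085], [[0, 0, 0], [0, 0, 0], 0.03], [[0, 0, 0], [0, 0, 0], 0.03], [[0, 0, 0], [0, 0, 0], 0.03], [[0, 0, 0], [0, 0, 0], 0.03], [[0, 0, 0], [0, 0, 0], 0.03], [[0, 0, 0], [0, 0, 0], 0.03]]' --newtons 60

```text
time_s: 3.87
position: [0.5707, 0.2722, 0.0712]
tcp_rot: [[-0.938, 0.347, 0.002], [0.347, 0.938, 0.001], [-0.002, 0.002, -1.0]]
contact_force: [0.2, -1.1, 6.5]
width: 0.036
gripper_force: 60.4
```

step_arm --plan '[[[0, 0, 0], [0, 0, -5], 0.03], [[0, 0, 0], [0, 0, -5], 0.03], [[0, 0, 0], [0, 0, -5], 0.03], [[0, 0, 0], [0, 0, -5], 0.03], [[0, 0, 0], [0, 0, -5], 0.03], [[0, 0, 0], [0, 0, -5], 0.03], [[0, 0, 0], [0, 0, -5], 0.03], [[0, 0, 0], [0, 0, -5], 0.03], [[0, 0, 0], [0, 0, -5], 0.03], [[0, 0, 0], [0, 0, -3], 0.03], [[0, 0, 0], [0, 0, 0], 0.03], [[0, 0, 0], [0, 0, 0], 0.03]]' --newtons 80

```text
time_s: 4.87
position: [0.5708, 0.2708, 0.0712]
tcp_rot: [[-0.886, -0.464, 0.002], [-0.464, 0.886, -0.001], [-0.001, -0.002, -1.0]]
contact_force: [-1.9, -3.2, 7.9]
width: 0.0361
gripper_force: 79.2
```

Run:
```python
from h import *
import pickle
T=snapshot('top');S=snapshot('side')
pickle.dump((T,S),open('s1.pkl','wb'))
cv2.imwrite('pics/r3.png',np.hstack([cv2.resize(T['image'][120:220,190:290,::-1],(390,390),interpolation=cv2.INTER_CUBIC),rect(S,.571,.270,.012)]))
g=get_state();print(g['position'],g['tcp_rot'],g['contact_force'],g['moment'],g['time_s'])
```

```text
[0.57079722 0.27075007 0.07120997] [[-8.86037336e-01 -4.63609634e-01  1.98651497e-03]
 [-4.63611908e-01  8.86037943e-01 -8.72923107e-04]
 [-1.35543208e-03 -1.69441446e-03 -9.99997646e-01]] [-1.83767299 -2.93378707  7.69774735] [-0.34922596  0.33447127  0.10351703] 4.9667
```

View pics/r3.png

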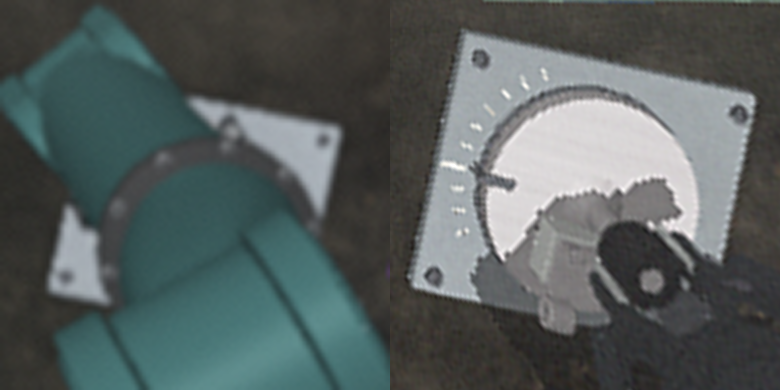

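Run:
```python
from h import *
import pickle
from scipy.optimize import least_squares
T0,S0=pickle.load(open('s0.pkl','rb'));T1,S1=pickle.load(open('s1.pkl','rb'))
cx,cy=.570317,.270165
k=.26/390
M=np.array([[.0875,.1],[.0875,-.1],[-.0875,-.1],[-.0875,.1]])
for nm,s,P in (('top',T0,[(75,37),(370,97),(315,355),(22,293)]),('side',S0,[(72,30),(367,93),None,(22,286)])):
    g=cv2.cvtColor(rect(s,cx,cy,.012),cv2.COLOR_BGR2GRAY)
    i=[j for j in range(4) if P[j]]
    c=cv2.cornerSubPix(g,np.float32([P[j] for j in i]).reshape(-1,1,2),(12,12),(-1,-1),(3,50,.01)).reshape(-1,2)
    W=np.c_[cx+.13-(c[:,1]+.5)*k,cy+.13-(c[:,0]+.5)*k]
    f=lambda v:(np.c_[v[0]+np.cos(v[2])*M[i,0]-np.sin(v[2])*M[i,1],v[1]+np.sin(v[2])*M[i,0]+np.cos(v[2])*M[i,1]]-W).ravel()
    r=least_squares(f,[cx,cy,-.2]);print(nm,r.x[:2].round(4),np.degrees(r.x[2]).round(2),(r.fun*1000).round(1),c.round(1).tolist())
# table disc and pointer at z=.026 in side
for s in (S0,S1):
    a=rect(s,cx,cy,.026); w=(a.min(2)>150).astype(np.uint8)
    cs=max(cv2.findContours(w,0,1)[0],key=cv2.contourArea); 
    v=np.degrees(0)
    h=cv2.cvtColor(a,cv2.COLOR_BGR2GRAY); cv2.imwrite('pics/z%d.png'%(s is S1),a)
    # disc: edge pts via Hough
    H=cv2.HoughCircles(cv2.GaussianBlur(h,(5,5),0),cv2.HOUGH_GRADIENT,1.5,200,param1=100,param2=15,minRadius=101,maxRadius=109)
    print(H[0][:2] if H is not None else None)
    d=H[0][0]; X=cx+.13-(d[1]+.5)*k;Y=cy+.13-(d[0]+.5)*k;print('disc',X,Y)
    yy,xx=np.mgrid[:390,:390]; 
    for r in (70,75,80,85,90,95,98):   # darkest angle per radius, upper-left arc, jig-centred
        th=np.radians(np.arange(0,110,.5))  # world angle
        col=d[0]-r*np.sin(th);row=d[1]-r*np.cos(th)
        v=cv2.remap(h,np.float32(col)[None],np.float32(row)[None],1)[0].astype(float)
        wt=np.clip(120-v,0,None);print(r,np.degrees(th)[v.argmin()],v.min(), end=' | ')
    print()
```

```text
top [0.5708 0.2698] -12.04 [-0.3  0.7  0.6 -1.3 -0.6 -0.6  0.2  1.2] [[76.69999694824219, 33.70000076293945], [367.1000061035156, 97.5999984741211], [313.5, 352.5], [22.700000762939453, 291.1000061035156]]
side [0.5739 0.2702] -11.89 [ 0.2 -0.7  0.9 -0.8 -1.1  1.5] [[73.5999984741211, 30.100000381469727], [367.0, 93.0], [22.799999237060547, 285.0]]
[[186.75 186.75 108.05]]
disc 0.5754837 0.27533168
70 106.0 101.0 | 75 25.5 81.0 | 80 24.000000000000004 97.0 | 85 22.5 91.0 | 90 26.5 91.0 | 95 25.0 98.0 | 98 23.5 97.0 | 
[[182.25 179.25 106.4 ]]
disc 0.5804837 0.27833167
70 84.0 82.0 | 75 84.5 97.0 | 80 80.5 83.0 | 85 80.5 88.0 | 90 83.0 97.0 | 95 79.0 101.0 | 98 79.0 75.0 |
```

View pics/z1.png

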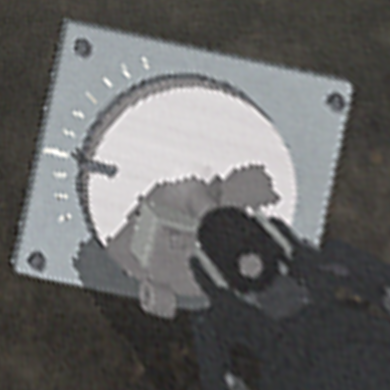

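Run:
```python
from h import *
import pickle
T0,S0=pickle.load(open('s0.pkl','rb'));T1,S1=pickle.load(open('s1.pkl','rb'))
def prof(s,c,z,rs,inv=1,lo=15,hi=100):
    o=[]
    for r in rs:
        th=np.arange(lo,hi,.25)
        P=np.float32([proj(s,(c[0]+r*np.cos(np.radians(t)),c[1]+r*np.sin(np.radians(t)),z)) for t in th])
        g=cv2.cvtColor(s['image'],cv2.COLOR_RGB2GRAY)
        v=cv2.remap(g,P[:,0][None],P[:,1][None],cv2.INTER_CUBIC)[0].astype(float)*inv
        m=np.median(v);w=np.clip(m-25-v,0,None);i=v.argmin();w[np.abs(th-th[i])>7]=0
        o.append((round(r*1000),round((w*th).sum()/max(w.sum(),1e-6),1)))
    return o
cs=(.5739,.2702);ct=(.5708,.2698)
R=[.05,.054,.058,.062,.066]
print('S0 ptr',prof(S0,cs,.027,R,lo=15,hi=50));print('S1 ptr',prof(S1,cs,.027,R,lo=60))
print('T0 ptr',prof(T0,ct,.027,R,lo=15,hi=50))
Z=[.082,.085,.088,.091,.094]
print('S1 zero',prof(S1,cs,.012,Z,-1,72,86),'T0 zero',prof(T0,ct,.012,Z,-1,72,86))
```

```text
S0 ptr [(50, np.float64(0.0)), (54, np.float64(29.1)), (58, np.float64(28.9)), (62, np.float64(28.3)), (66, np.float64(29.0))]
S1 ptr [(50, np.float64(0.0)), (54, np.float64(75.7)), (58, np.float64(77.2)), (62, np.float64(76.6)), (66, np.float64(76.4))]
T0 ptr [(50, np.float64(0.0)), (54, np.float64(0.0)), (58, np.float64(29.2)), (62, np.float64(28.9)), (66, np.float64(28.7))]
S1 zero [(82, np.float64(79.5)), (85, np.float64(79.4)), (88, np.float64(79.1)), (91, np.float64(78.9)), (94, np.float64(79.0))] T0 zero [(82, np.float64(0.0)), (85, np.float64(77.9)), (88, np.float64(78.1)), (91, np.float64(78.1)), (94, np.float64(77.8))]
```

step_arm --plan '[[[0, 0, 0], [0, 0, -1.8], 0.03], [[0, 0, 0], [0, 0, 0], 0.03], [[0, 0, 0], [0, 0, 0], 0.03], [[0, 0, 0], [0, 0, 0], 0.085], [[0, 0, 0], [0, 0, 0], 0.085], [[0, 0, 0], [0, 0, 0], 0.085], [[0, 0, 0], [0, 0, 0], 0.085], [[0, 0, 0], [0, 0, 0], 0.085], [[0, 0, -0.01], [0, 0, 0], 0.085], [[0, 0, -0.025], [0, 0, 0], 0.085], [[0, 0, -0.025], [0, 0, 0], 0.085], [[0, 0, -0.03], [0, 0, 0], 0.085], [[0, 0, -0.03], [0, 0, 0], 0.085], [[0, 0, 0], [0, 0, 7], 0.07], [[0, 0, 0], [0, 0, 7], 0.07], [[0, 0, 0], [0, 0, 7], 0.07], [[0, 0, 0], [0, 0, 7], 0.07], [[0, 0, 0], [0, 0, 7], 0.07], [[0, 0, 0], [0, 0, 7], 0.07], [[0, 0, 0], [0, 0, 7], 0.07]]'

```text
time_s: 6.63
position: [0.5696, 0.2721, 0.1901]
tcp_rot: [[-0.941, 0.34, 0.0], [0.34, 0.941, 0.001], [-0.0, 0.001, -1.0]]
contact_force: [0.2, 0.9, 0.4]
width: 0.0698
gripper_force: 0.0
```

step_arm --plan '[[[-0.0063, -0.0301, 0], [0, 0, 0], 0.07], [[-0.0063, -0.0301, 0], [0, 0, 0], 0.07], [[-0.0063, -0.0301, 0], [0, 0, 0], 0.07], [[-0.0063, -0.0301, 0], [0, 0, 0], 0.07], [[-0.0063, -0.0301, 0], [0, 0, 0], 0.07], [[-0.0063, -0.0301, 0], [0, 0, 0], 0.07], [[-0.0063, -0.0301, 0], [0, 0, 0], 0.07], [[-0.0063, -0.0301, 0], [0, 0, 0], 0.07], [[-0.0063, -0.0301, 0], [0, 0, 0], 0.07], [[-0.0063, -0.0301, 0], [0, 0, 0], 0.07], [[-0.0063, -0.0301, 0], [0, 0, 0], 0.07], [[-0.0063, -0.0301, 0], [0, 0, 0], 0.07], [[-0.0063, -0.0301, 0], [0, 0, 0], 0.07], [[-0.0063, -0.0301, 0], [0, 0, 0], 0.07], [[-0.0063, -0.0301, 0], [0, 0, 0], 0.07], [[-0.0063, -0.0301, 0], [0, 0, 0], 0.07], [[-0.0063, -0.0301, 0], [0, 0, 0], 0.07], [[-0.0063, -0.0301, 0], [0, 0, 0], 0.07], [[-0.0063, -0.0301, 0], [0, 0, 0], 0.07], [[0, 0, 0.02], [0, 0, 1], 0.07]]'

```text
time_s: 8.3
position: [0.4921, -0.3173, 0.1734]
tcp_rot: [[-0.933, 0.36, 0.008], [0.36, 0.933, -0.01], [-0.011, -0.006, -1.0]]
contact_force: [-0.0, -1.5, 0.7]
width: 0.0704
gripper_force: 0.0
```

Run:
```python
from h import *
import pickle
from scipy.optimize import least_squares
T0,S0=pickle.load(open('s0.pkl','rb'))
cx,cy=.492,-.312;k=.12/390
for nm,s in (('top',T0),('side',S0)):
    a=rect(s,cx,cy,.006,.06);w=((a.min(2)>135)).astype(np.uint8)
    w=cv2.morphologyEx(w,cv2.MORPH_CLOSE,np.ones((25,25),np.uint8)); 
    w=cv2.morphologyEx(w,cv2.MORPH_OPEN,cv2.getStructuringElement(2,(101,101)))
    c=max(cv2.findContours(w,0,1)[0],key=cv2.contourArea);r=cv2.minAreaRect(c)
    print(nm,r[0],np.array(r[1])*k*1000,r[2],'centre',cx+.06-(r[0][1]+.5)*k,cy+.06-(r[0][0]+.5)*k)
# jig picture after release
T=snapshot('top');S=snapshot('side');pickle.dump((T,S),open('s2.pkl','wb'))
g=get_state();print(g['position'],g['tcp_rot'][0])
def prof(s,c,z,rs,inv,lo,hi):
    o=[];g=cv2.cvtColor(s['image'],cv2.COLOR_RGB2GRAY);th=np.arange(lo,hi,.25)
    for r in rs:
        P=np.float32([proj(s,(c[0]+r*np.cos(np.radians(t)),c[1]+r*np.sin(np.radians(t)),z)) for t in th])
        v=cv2.remap(g,P[:,0][None],P[:,1][None],cv2.INTER_CUBIC)[0].astype(float)*inv
        w=np.clip(np.median(v)-25-v,0,None);i=v.argmin();w[np.abs(th-th[i])>7]=0
        o.append(round((w*th).sum()/max(w.sum(),1e-6),1))
    return o
R=[.054,.058,.062,.066]
print('ptr S',prof(S,(.5739,.2702),.027,R,1,60,100),'T',prof(T,(.5708,.2698),.027,R,1,60,100))
print('zero S',prof(S,(.5739,.2702),.012,[.085,.088,.091],-1,72,86),'T',prof(T,(.5708,.2698),.012,[.085,.088,.091],-1,72,86))
```

```text
top (179.80276489257812, 200.38742065429688) [58.97291448 58.00501897] 19.592283248901367 centre 0.49018848595252407 -0.307477773813101
side (177.96768188476562, 191.32594299316406) [60.32747239 59.20591384] 19.23067283630371 centre 0.49297663292518035 -0.3069131328876202
[ 0.48933809 -0.3081806   0.16803771] [-0.93525543  0.35395797 -0.0033237 ]
ptr S [np.float64(80.7), np.float64(78.4), np.float64(78.3), np.float64(77.5)] T [np.float64(0.0), np.float64(76.7), np.float64(76.8), np.float64(77.0)]
zero S [np.float64(79.4), np.float64(79.1), np.float64(78.9)] T [np.float64(78.3), np.float64(78.2), np.float64(78.1)]
```

step_arm --plan '[[[0.0026, 0.0003, 0.03], [0, 0, 0], 0.065], [[0, 0, 0.03], [0, 0, 0], 0.065], [[0, 0, 0.03], [0, 0, 0], 0.065], [[0, 0, 0.03], [0, 0, 0], 0.065], [[0, 0, 0.02], [0, 0, 0], 0.065], [[0, 0, 0.012], [0, 0, 0], 0.065], [[0, 0, 0], [0, 0, 0], 0.065], [[0, 0, 0], [0, 0, 0], 0.065]]'

```text
time_s: 9.07
position: [0.4897, -0.3052, 0.0177]
tcp_rot: [[-0.937, 0.349, 0.0], [0.349, 0.937, 0.001], [0.0, 0.001, -1.0]]
contact_force: [-0.3, 0.2, 0.3]
width: 0.0655
gripper_force: 0.0
```

Run:
```python
from h import *
S=snapshot('side');g=get_state();print(g['position'],g['tcp_rot'][0],g['contact_force'])
c=proj(S,(.487,-.307,.02)).astype(int);print(c)
cv2.imwrite('pics/g1.png',cv2.resize(S['image'][c[1]-30:c[1]+30,c[0]-40:c[0]+40,::-1],None,fx=8,fy=8,interpolation=cv2.INTER_CUBIC))
```

```text
[ 0.49013029 -0.3058394   0.01845549] [-0.93684085  0.34975209  0.00164244] [-0.16110557  0.00994132  0.740635  ]
[250 162]
```

View pics/g1.png

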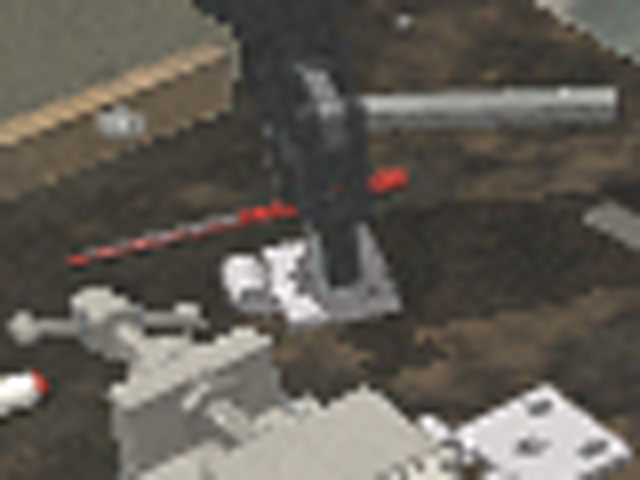

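step_arm --plan '[[[0.002, -0.001, 0.006], [0, 0, 0], 0.063], [[0, 0, 0.006], [0, 0, 0], 0.063], [[0, 0, 0.003], [0, 0, 0], 0.063], [[0, 0, 0.001], [0, 0, 0], 0.063], [[0, 0, 0], [0, 0, 0], 0.063]]'

```text
time_s: 9.53
position: [0.4867, -0.3062, 0.0012]
tcp_rot: [[-0.936, 0.351, -0.0], [0.351, 0.936, 0.0], [0.0, 0.0, -1.0]]
contact_force: [0.5, 0.7, -0.5]
width: 0.0632
gripper_force: 0.0
```

step_arm --plan '[[[0, 0, 0.002], [0, 0, 0], 0.063], [[0, 0, 0], [0, 0, 0], 0.063]]'

```text
time_s: 9.7
position: [0.4868, -0.3062, -0.0008]
tcp_rot: [[-0.936, 0.351, -0.0], [0.351, 0.936, 0.0], [0.0, 0.0, -1.0]]
contact_force: [0.1, 0.2, 0.3]
width: 0.0631
gripper_force: 0.0
```

step_arm --plan '[[[0, 0, 0.002], [0, 0, 0], 0.063], [[0, 0, 0], [0, 0, 0], 0.063]]'

```text
time_s: 9.87
position: [0.4868, -0.3062, -0.0029]
tcp_rot: [[-0.937, 0.351, -0.0], [0.351, 0.937, 0.0], [0.0, 0.0, -1.0]]
contact_force: [0.5, 0.1, -0.4]
width: 0.0633
gripper_force: 0.0
```

step_arm --plan '[[[0, 0, 0.0015], [0, 0, 0], 0.063], [[0, 0, 0], [0, 0, 0], 0.063]]'

```text
time_s: 10.03
position: [0.4867, -0.3062, -0.0044]
tcp_rot: [[-0.937, 0.351, -0.0], [0.351, 0.937, 0.0], [0.0, 0.0, -1.0]]
contact_force: [0.2, -0.2, 0.5]
width: 0.063
gripper_force: 0.0
```

step_arm --plan '[[[0, 0, 0.0015], [0, 0, 0], 0.063], [[0, 0, 0], [0, 0, 0], 0.063]]'

```text
time_s: 10.2
position: [0.4869, -0.3063, -0.0057]
tcp_rot: [[-0.937, 0.351, 0.0], [0.351, 0.937, -0.0], [-0.0, -0.0, -1.0]]
contact_force: [0.5, 0.2, 0.4]
width: 0.063
gripper_force: 0.2
```

step_arm --plan '[[[0, 0, 0.001], [0, 0, 0], 0.063], [[0, 0, 0], [0, 0, 0], 0.063]]'

```text
time_s: 10.37
position: [0.487, -0.3063, -0.0057]
tcp_rot: [[-0.937, 0.351, 0.0], [0.351, 0.937, -0.0], [-0.0, -0.0, -1.0]]
contact_force: [-1.4, 0.8, 9.1]
width: 0.0631
gripper_force: 4.4
```

step_arm --plan '[[[0, 0, -0.0022], [0, 0, 0], 0.063], [[0, 0, 0], [0, 0, 0], 0.045], [[0, 0, 0], [0, 0, 0], 0.045], [[0, 0, 0], [0, 0, 0], 0.045], [[0, 0, 0], [0, 0, 0], 0.045], [[0, 0, 0], [0, 0, 0], 0.045]]' --newtons 80

```text
time_s: 10.87
position: [0.4871, -0.3065, -0.0033]
tcp_rot: [[-0.936, 0.351, 0.001], [0.351, 0.936, -0.0], [-0.001, -0.0, -1.0]]
contact_force: [-1.5, 1.4, 10.7]
width: 0.053
gripper_force: 82.6
```

step_arm --plan '[[[0, 0, -0.005], [0, 0, 0], 0.045], [[0, 0, -0.015], [0, 0, 0], 0.045], [[0, 0, -0.03], [0, 0, 0], 0.045], [[0, 0, -0.03], [0, 0, 0], 0.045], [[0, 0, -0.03], [0, 0, 0], 0.045], [[0, 0, -0.03], [0, 0, 0], 0.045], [[0, 0, -0.03], [0, 0, 0], 0.045], [[0, 0, 0], [0, 0, 0], 0.045], [[0, 0, 0], [0, 0, 0], 0.045]]'

```text
time_s: 11.62
position: [0.4876, -0.3067, 0.167]
tcp_rot: [[-0.937, 0.351, 0.003], [0.351, 0.937, -0.002], [-0.003, -0.0, -1.0]]
contact_force: [0.1, 0.4, -1.4]
width: 0.0527
gripper_force: 84.5
```

step_arm --plan '[[[0.0127, 0.0277, 0], [0, 0, 0], 0.045], [[0.0127, 0.0277, 0], [0, 0, 0], 0.045], [[0.0127, 0.0277, 0], [0, 0, 0], 0.045], [[0.0127, 0.0277, 0], [0, 0, 0], 0.045], [[0.0127, 0.0277, 0], [0, 0, 0], 0.045], [[0.0127, 0.0277, 0], [0, 0, 0], 0.045], [[0.0127, 0.0277, 0], [0, 0, 0], 0.045], [[0.0127, 0.0277, 0], [0, 0, 0], 0.045], [[0.0127, 0.0277, 0], [0, 0, 0], 0.045], [[0.0127, 0.0277, 0], [0, 0, 0], 0.045], [[0.0127, 0.0277, 0], [0, 0, 0], 0.045], [[0.0127, 0.0277, 0], [0, 0, 0], 0.045], [[0.0127, 0.0277, 0], [0, 0, 0], 0.045], [[0.0127, 0.0277, 0], [0, 0, 0], 0.045], [[0.0127, 0.0277, 0], [0, 0, 0], 0.045], [[0.0127, 0.0277, 0], [0, 0, 0], 0.045], [[0.0127, 0.0277, 0], [0, 0, 0], 0.045], [[0.0127, 0.0277, 0], [0, 0, 0], 0.045], [[0.0127, 0.0277, 0], [0, 0, 0], 0.045], [[0.0127, 0.0277, 0], [0, 0, 0], 0.045]]'

```text
time_s: 13.28
position: [0.4414, 0.3021, 0.1635]
tcp_rot: [[-0.937, 0.35, -0.003], [0.35, 0.937, -0.003], [0.002, -0.004, -1.0]]
contact_force: [0.2, 0.1, -1.5]
width: 0.0532
gripper_force: 84.5
```

step_arm --plan '[[[0, 0, 0.02], [0, 0, -4], 0.045], [[0, 0, 0.03], [0, 0, -3.5], 0.045], [[0, 0, 0.03], [0, 0, 0], 0.045], [[0, 0, 0.02], [0, 0, 0], 0.045], [[0, 0, 0], [0, 0, 0], 0.045], [[0, 0, 0], [0, 0, 0], 0.045]]'

```text
time_s: 13.78
position: [0.4414, 0.3003, 0.0634]
tcp_rot: [[-0.974, 0.225, -0.005], [0.225, 0.974, -0.004], [0.004, -0.004, -1.0]]
contact_force: [0.2, 0.2, -1.4]
width: 0.0529
gripper_force: 84.8
```

Run:
```python
from h import *
import pickle
T=snapshot('top');S=snapshot('side');pickle.dump((T,S),open('s3.pkl','wb'))
g=get_state();print(g['position'],g['tcp_rot'],g['contact_force'],g['width'],g['gripper_force'])
c=proj(S,(.51,.285,.06)).astype(int);print(c)
a=S['image'][c[1]-60:c[1]+60,c[0]-80:c[0]+80,::-1]
cv2.imwrite('pics/p1.png',cv2.resize(a,None,fx=5,fy=5,interpolation=cv2.INTER_CUBIC))
```

```text
[0.44337502 0.30165882 0.06573239] [[-9.74228847e-01  2.25561842e-01  9.91498650e-05]
 [ 2.25561844e-01  9.74228851e-01  6.16401924e-06]
 [-9.52042916e-05  2.83695917e-05 -9.99999995e-01]] [-0.10868984  0.36420523 -0.64674797] 0.05333698738193955 84.76974964141846
[382 257]
```

View pics/p1.png

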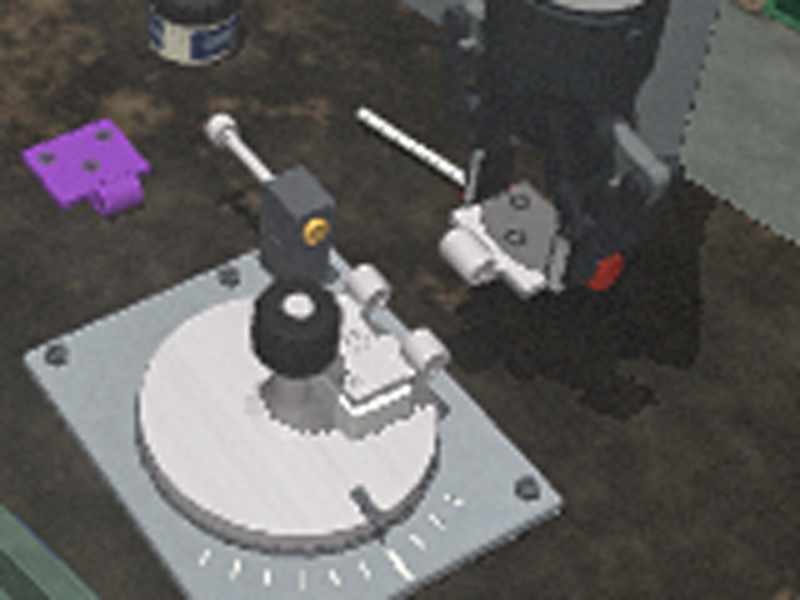

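```bash
cat >> h.py <<'E'
def leafpts(p,yaw,dx=0,dy=0,under=.0033,pitch=0):
    R=cv2.Rodrigues(np.array([0,0,yaw]))[0]@cv2.Rodrigues(np.array([0,pitch,0.]))[0]
    L=lambda x,y,z:R@np.array([x+dx,y+dy,z])+np.array(p)+[0,0,under]
    d={'frontR_bot':L(.023,.028,0),'frontL_top':L(.023,-.028,.006),'frontR_top':L(.023,.028,.006),'knuR_c':L(.035,.012,.009),'knuL_c':L(.035,-.012,.009),
       'knuR_bot':L(.035,.012,0),'knuR_front':L(.044,.012,.009),'knuL_front':L(.044,-.012,.009)}
    for i,(x,y) in enumerate([(-.0,0)]): d['c%d'%i]=L(x,y,.006)
    return d
E
python3 - <<'E'
from h import *
import pickle
T,S=pickle.load(open('s3.pkl','rb'))
o=np.array([382-80,257-60])
bias=np.array([.0016,-.001,0])
for k,v in leafpts((.4434,.3017,.0655),np.radians(-13)).items(): print(k,((proj(S,v+bias)-o+.5)*5).round(0))
ax=np.array([.5723,.2712,0]);Rt=cv2.Rodrigues(np.array([0,0,np.radians(-13.)]))[0]
for nm,q in {'J+y out':(-.058,.031,.055),'J+y in':(-.058,.014,.055),'J-y in':(-.058,-.014,.055),'J+y front bot':(-.067,.031,.055),'knobtop':(0,0,.096)}.items(): print(nm,((proj(S,ax+Rt@np.array(q)+bias)-o+.5)*5).round(0))
E
```

```text
frontR_bot [520. 299.]
frontL_top [448. 214.]
frontR_top [522. 290.]
knuR_c [481. 273.]
knuL_c [449. 240.]
knuR_bot [478. 286.]
knuR_front [465. 280.]
knuL_front [434. 246.]
c0 [522. 234.]
J+y out [431. 364.]
J+y in [408. 339.]
J-y in [373. 299.]
J+y front bot [446. 356.]
knobtop [294. 306.]
```

Run:
```python
from h import *
import pickle
T,S=pickle.load(open('s3.pkl','rb'))
o=np.array([366,232]);f=14
a=cv2.resize(S['image'][232:274,366:422,::-1],None,fx=f,fy=f,interpolation=cv2.INTER_CUBIC)
b=np.array([.0016,-.001,0])
d=leafpts((.4434,.3017,.0655),np.radians(-13))
J={}
ax=np.array([.5723,.2712,0]);Rt=cv2.Rodrigues(np.array([0,0,np.radians(-13.)]))[0]
def circ(c,Rm,col):
    P=[proj(S,c+Rm@np.array([.009*np.cos(t),0,.009*np.sin(t)])+b) for t in np.linspace(0,6.28,24)]
    cv2.polylines(a,[np.int32((np.array(P)-o+.5)*f)],True,col,1)
circ(d['knuR_c'],Rt,(0,255,0));circ(d['knuL_c'],Rt,(0,255,0))
for y in (.031,.014,-.014,-.031): circ(ax+Rt@np.array([-.058,y,.055]),Rt,(0,0,255))
for k in ('frontR_bot','frontL_top','frontR_top'): cv2.circle(a,tuple(np.int32((proj(S,d[k]+b)-o+.5)*f)),4,(255,0,0),-1)
cv2.imwrite('pics/p2.png',a);print(a.shape)
```

```text
(588, 784, 3)
```

View pics/p2.png

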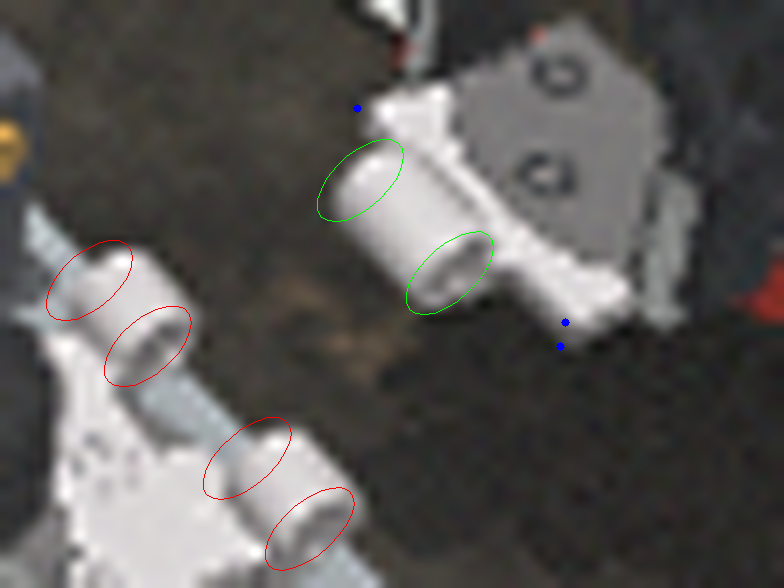

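The overlay shows the predicted and seen knuckles agreeing to about 2 mm: the loose knuckle is near (415,230) and the jamb knuckles near (140,310) and (300,500). I'll descend, approach, and refine by touch.

step_arm --plan '[[[0, 0, 0.012], [0, 0, 0], 0.045], [[0, 0, 0.0108], [0, 0, 0], 0.045], [[-0.01, 0, 0], [0, 0, 0], 0.045], [[-0.01, 0, 0], [0, 0, 0], 0.045], [[0, 0, 0], [0, 0, 0], 0.045], [[0, 0, 0], [0, 0, 0], 0.045], [[0, 0, 0], [0, 0, 0], 0.045]]'

```text
time_s: 14.47
position: [0.4632, 0.297, 0.043]
tcp_rot: [[-0.974, 0.226, 0.0], [0.226, 0.974, 0.0], [-0.0, 0.0, -1.0]]
contact_force: [0.2, -0.2, -2.2]
width: 0.053
gripper_force: 84.8
```

step_arm --plan '[[[-0.003, 0, 0], [0, 0, 0], 0.045], [[-0.003, 0, 0], [0, 0, 0], 0.045], [[0, 0, 0], [0, 0, 0], 0.045], [[0, 0, 0], [0, 0, 0], 0.045]]'

```text
time_s: 14.8
position: [0.4688, 0.2958, 0.0428]
tcp_rot: [[-0.974, 0.226, 0.0], [0.226, 0.974, 0.0], [-0.0, 0.0, -1.0]]
contact_force: [-0.0, 0.5, -0.8]
width: 0.0529
gripper_force: 84.8
```

step_arm --plan '[[[-0.003, 0, 0], [0, 0, 0], 0.045], [[-0.003, 0, 0], [0, 0, 0], 0.045], [[0, 0, 0], [0, 0, 0], 0.045], [[0, 0, 0], [0, 0, 0], 0.045]]'

```text
time_s: 15.13
position: [0.4747, 0.2943, 0.0427]
tcp_rot: [[-0.974, 0.226, 0.0], [0.226, 0.974, 0.0], [-0.0, 0.0, -1.0]]
contact_force: [0.8, -0.1, -1.5]
width: 0.0529
gripper_force: 84.8
```

step_arm --plan '[[[-0.003, 0, 0], [0, 0, 0], 0.045], [[0, 0, 0], [0, 0, 0], 0.045], [[0, 0, 0], [0, 0, 0], 0.045]]'

```text
time_s: 15.38
position: [0.4775, 0.2937, 0.0427]
tcp_rot: [[-0.974, 0.226, 0.0], [0.226, 0.974, 0.0], [-0.0, 0.0, -1.0]]
contact_force: [-0.1, -0.3, -1.7]
width: 0.0528
gripper_force: 84.8
```

step_arm --plan '[[[0, 0.001, 0], [0, 0, 0], 0.045], [[0, 0, 0], [0, 0, 0], 0.045], [[0, 0, 0], [0, 0, 0], 0.045]]'

```text
time_s: 15.63
position: [0.4774, 0.2949, 0.0427]
tcp_rot: [[-0.974, 0.225, -0.0], [0.225, 0.974, 0.0], [0.0, 0.0, -1.0]]
contact_force: [-0.6, 0.0, -1.7]
width: 0.0531
gripper_force: 84.8
```

step_arm --plan '[[[0, 0.001, 0], [0, 0, 0], 0.045], [[0, 0, 0], [0, 0, 0], 0.045], [[0, 0, 0], [0, 0, 0], 0.045]]'

```text
time_s: 15.88
position: [0.4778, 0.2959, 0.0427]
tcp_rot: [[-0.974, 0.225, 0.0], [0.225, 0.974, 0.0], [-0.0, 0.0, -1.0]]
contact_force: [-0.3, 0.1, -2.1]
width: 0.0532
gripper_force: 84.8
```

step_arm --plan '[[[0, 0.0007, 0], [0, 0, 0], 0.045], [[0, 0, 0], [0, 0, 0], 0.045], [[0, 0, 0], [0, 0, 0], 0.045]]'

```text
time_s: 16.13
position: [0.4778, 0.2962, 0.0427]
tcp_rot: [[-0.974, 0.226, -0.0], [0.226, 0.974, -0.0], [0.0, -0.0, -1.0]]
contact_force: [-0.8, -0.5, -1.4]
width: 0.0531
gripper_force: 84.8
```

step_arm --plan '[[[0, 0.0007, 0], [0, 0, 0], 0.045], [[0, 0, 0], [0, 0, 0], 0.045], [[0, 0, 0], [0, 0, 0], 0.045]]'

```text
time_s: 16.38
position: [0.4778, 0.2962, 0.0426]
tcp_rot: [[-0.974, 0.226, -0.001], [0.226, 0.974, -0.001], [0.0, -0.001, -1.0]]
contact_force: [-0.2, -2.8, -0.8]
width: 0.0533
gripper_force: 84.9
```

step_arm --plan '[[[0, -0.003, 0], [0, 0, 0], 0.045], [[0, -0.0014, 0], [0, 0, 0], 0.045], [[0, 0, 0], [0, 0, 0], 0.045], [[0, 0, 0], [0, 0, 0], 0.045]]'

```text
time_s: 16.72
position: [0.4772, 0.2931, 0.0428]
tcp_rot: [[-0.974, 0.225, 0.0], [0.225, 0.974, 0.001], [-0.0, 0.001, -1.0]]
contact_force: [1.1, -0.6, -1.9]
width: 0.0529
gripper_force: 84.8
```

step_arm --plan '[[[0, -0.0007, 0], [0, 0, 0], 0.045], [[0, 0, 0], [0, 0, 0], 0.045], [[0, 0, 0], [0, 0, 0], 0.045]]'

```text
time_s: 16.97
position: [0.477, 0.2923, 0.0427]
tcp_rot: [[-0.974, 0.225, 0.0], [0.225, 0.974, 0.0], [-0.0, 0.0, -1.0]]
contact_force: [-0.3, -0.7, -1.9]
width: 0.0528
gripper_force: 84.8
```

step_arm --plan '[[[0, -0.0005, 0], [0, 0, 0], 0.045], [[0, 0, 0], [0, 0, 0], 0.045], [[0, 0, 0], [0, 0, 0], 0.045]]'

```text
time_s: 17.22
position: [0.477, 0.2922, 0.0428]
tcp_rot: [[-0.974, 0.225, 0.001], [0.225, 0.974, 0.001], [-0.0, 0.001, -1.0]]
contact_force: [-0.8, 1.3, -1.9]
width: 0.0534
gripper_force: 84.8
```

step_arm --plan '[[[0, 0.0025, 0], [0, 0, 0], 0.045], [[-0.003, 0, 0], [0, 0, 0], 0.045], [[0, 0, 0], [0, 0, 0], 0.045], [[0, 0, 0], [0, 0, 0], 0.045]]'

```text
time_s: 17.55
position: [0.4806, 0.2931, 0.0427]
tcp_rot: [[-0.974, 0.226, 0.0], [0.226, 0.974, -0.0], [-0.0, -0.0, -1.0]]
contact_force: [-0.2, 0.4, -1.4]
width: 0.053
gripper_force: 84.8
```

step_arm --plan '[[[-0.001, 0, 0], [0, 0, 0], 0.045], [[0, 0, 0], [0, 0, 0], 0.045], [[0, 0, 0], [0, 0, 0], 0.045]]'

```text
time_s: 17.8
position: [0.4813, 0.2929, 0.0427]
tcp_rot: [[-0.974, 0.226, -0.0], [0.226, 0.974, -0.0], [0.0, -0.0, -1.0]]
contact_force: [-0.3, -0.7, -1.5]
width: 0.0528
gripper_force: 84.8
```

step_arm --plan '[[[-0.0007, 0, 0], [0, 0, 0], 0.045], [[0, 0, 0], [0, 0, 0], 0.045], [[0, 0, 0], [0, 0, 0], 0.045]]'

```text
time_s: 18.05
position: [0.482, 0.2929, 0.0427]
tcp_rot: [[-0.974, 0.226, -0.0], [0.226, 0.974, -0.0], [0.0, -0.0, -1.0]]
contact_force: [-0.9, -0.4, -1.9]
width: 0.0529
gripper_force: 84.8
```

step_arm --plan '[[[-0.0008, 0, 0], [0, 0, 0], 0.045], [[0, 0, 0], [0, 0, 0], 0.045], [[0, 0, 0], [0, 0, 0], 0.045]]'

```text
time_s: 18.3
position: [0.4828, 0.2928, 0.0427]
tcp_rot: [[-0.974, 0.226, 0.0], [0.226, 0.974, -0.0], [-0.0, -0.0, -1.0]]
contact_force: [-0.8, 0.1, -1.0]
width: 0.0528
gripper_force: 84.8
```

step_arm --plan '[[[-0.0007, 0, 0], [0, 0, 0], 0.045], [[0, 0, 0], [0, 0, 0], 0.045], [[0, 0, 0], [0, 0, 0], 0.045]]'

```text
time_s: 18.55
position: [0.4835, 0.2927, 0.0427]
tcp_rot: [[-0.974, 0.225, 0.0], [0.225, 0.974, 0.0], [-0.0, 0.0, -1.0]]
contact_force: [0.1, 0.8, -1.8]
width: 0.0531
gripper_force: 84.8
```

step_arm --plan '[[[-0.0007, 0, 0], [0, 0, 0], 0.045], [[0, 0, 0], [0, 0, 0], 0.045], [[0, 0, 0], [0, 0, 0], 0.045]]'

```text
time_s: 18.8
position: [0.4842, 0.2925, 0.0427]
tcp_rot: [[-0.974, 0.226, 0.0], [0.226, 0.974, -0.0], [-0.0, 0.0, -1.0]]
contact_force: [-0.3, -0.2, -2.2]
width: 0.0531
gripper_force: 84.8
```

step_arm --plan '[[[-0.0008, 0, 0], [0, 0, 0], 0.045], [[0, 0, 0], [0, 0, 0], 0.045], [[0, 0, 0], [0, 0, 0], 0.045]]'

```text
time_s: 19.05
position: [0.485, 0.2923, 0.0427]
tcp_rot: [[-0.974, 0.225, 0.0], [0.225, 0.974, 0.0], [-0.0, 0.0, -1.0]]
contact_force: [0.0, -0.4, -1.2]
width: 0.0531
gripper_force: 84.8
```

step_arm --plan '[[[-0.0007, 0, 0], [0, 0, 0], 0.045], [[0, 0, 0], [0, 0, 0], 0.045], [[0, 0, 0], [0, 0, 0], 0.045]]'

```text
time_s: 19.3
position: [0.4856, 0.2921, 0.0427]
tcp_rot: [[-0.974, 0.225, 0.0], [0.225, 0.974, 0.0], [-0.0, 0.0, -1.0]]
contact_force: [0.3, -0.2, -1.5]
width: 0.0529
gripper_force: 84.8
```

step_arm --plan '[[[-0.0007, 0, 0], [0, 0, 0], 0.045], [[0, 0, 0], [0, 0, 0], 0.045], [[0, 0, 0], [0, 0, 0], 0.045]]'

```text
time_s: 19.55
position: [0.4859, 0.2921, 0.0426]
tcp_rot: [[-0.974, 0.225, -0.001], [0.225, 0.974, -0.0], [0.0, -0.0, -1.0]]
contact_force: [-0.2, -0.4, -1.5]
width: 0.0529
gripper_force: 84.8
```

step_arm --plan '[[[-0.0007, 0, 0], [0, 0, 0], 0.045], [[0, 0, 0], [0, 0, 0], 0.045], [[0, 0, 0], [0, 0, 0], 0.045]]'

```text
time_s: 19.8
position: [0.486, 0.292, 0.0426]
tcp_rot: [[-0.974, 0.225, -0.001], [0.225, 0.974, -0.0], [0.001, -0.001, -1.0]]
contact_force: [-2.0, -0.3, -0.4]
width: 0.0528
gripper_force: 84.8
```

step_arm --plan '[[[0.0031, 0, 0], [0, 0, 0], 0.045], [[0, 0, 0], [0, 0, 0], 0.045], [[0, 0, 0], [0, 0, 0], 0.045], [[0, 0, 0], [0, 0, 0], 0.045]]'

```text
time_s: 20.13
position: [0.4846, 0.2924, 0.0429]
tcp_rot: [[-0.974, 0.226, 0.001], [0.226, 0.974, 0.0], [-0.001, 0.0, -1.0]]
contact_force: [1.2, 0.7, -1.4]
width: 0.053
gripper_force: 84.8
```

Run:
```python
from h import *
import pickle
T=snapshot('top');S=snapshot('side');pickle.dump((T,S),open('s4.pkl','wb'))
g=get_state();print(g['position'],g['contact_force'],g['time_s'])
a=S['image'][242:285,362:418,::-1]
cv2.imwrite('pics/p3.png',cv2.resize(a,None,fx=14,fy=13.9,interpolation=cv2.INTER_CUBIC))
```

```text
[0.48449303 0.29244882 0.04281698] [-1.10407468 -0.29336942 -2.04034466] 20.2333
```

View pics/p3.png

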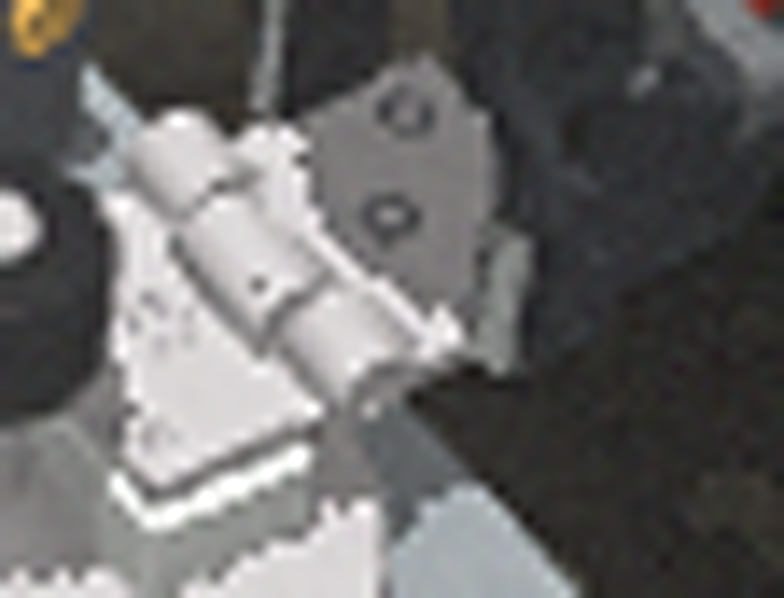

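Run:
```python
from h import *
import pickle
T,S=pickle.load(open('s4.pkl','rb'))
g=cv2.cvtColor(S['image'],cv2.COLOR_RGB2GRAY)
ax=np.array([.5723,.2712,0]);Rt=cv2.Rodrigues(np.array([0,0,np.radians(-13.)]))[0]
W=lambda q:ax+Rt@np.array(q)
pj=lambda y:proj(S,W((-.058,y,.055)))
u=(pj(.02)-pj(-.02));u/=np.linalg.norm(u);n=np.array([-u[1],u[0]])
print('px/mm x',(proj(S,W((-.057,0,.055)))-pj(0))@n,'z',(proj(S,W((-.058,0,.056)))-pj(0))@n)
t=np.arange(-7,7.01,.5)
for ys in ([-.026,-.022,-.019],[-.007,-.003,.003,.007],[.019,.022,.026]):
    P=[]
    for y in ys:
        Q=np.float32([pj(y)+n*k for k in t]);P.append(cv2.remap(g,Q[:,0][None],Q[:,1][None],1)[0])
    print(ys[0],np.mean(P,0).round(0).astype(int).tolist())
```

```text
px/mm x 0.36462925245173805 z -0.22036442007652285
-0.026 [96, 97, 105, 113, 110, 108, 126, 159, 186, 202, 211, 216, 215, 215, 213, 207, 199, 187, 172, 153, 145, 157, 189, 216, 227, 219, 200, 166, 124]
-0.007 [115, 128, 142, 150, 165, 194, 214, 212, 196, 186, 189, 198, 207, 215, 218, 211, 204, 192, 192, 194, 188, 167, 142, 130, 154, 193, 216, 216, 211]
0.019 [117, 118, 143, 192, 217, 202, 177, 179, 189, 198, 207, 214, 218, 215, 219, 216, 202, 194, 180, 161, 144, 144, 171, 207, 224, 216, 209, 202, 198]
```

The picture shows the middle knuckle between the outer ones, near (250,270). The shading profile puts it about 1 mm low and forward, so I'll trim slightly.

step_arm --plan '[[[0.0006, 0, -0.001], [0, 0, 0], 0.045], [[0, 0, 0], [0, 0, 0], 0.045], [[0, 0, 0], [0, 0, 0], 0.045], [[0, 0, 0], [0, 0, 0], 0.045], [[0, 0, 0], [0, 0, 0], 0.045], [[0, 0, 0], [0, 0, 0], 0.045]]'

```text
time_s: 20.73
position: [0.4833, 0.2927, 0.0437]
tcp_rot: [[-0.974, 0.225, 0.0], [0.225, 0.974, 0.0], [-0.0, 0.0, -1.0]]
contact_force: [0.1, 1.3, -1.4]
width: 0.053
gripper_force: 84.8
```

Run:
```python
from h import *
S=snapshot('side');st=get_state();print(st['position'],st['contact_force'])
g=cv2.cvtColor(S['image'],cv2.COLOR_RGB2GRAY)
ax=np.array([.5723,.2712,0]);Rt=cv2.Rodrigues(np.array([0,0,np.radians(-13.)]))[0]
pj=lambda y:proj(S,ax+Rt@np.array((-.058,y,.055)))
u=(pj(.02)-pj(-.02));u/=np.linalg.norm(u);n=np.array([-u[1],u[0]])
t=np.arange(-7,7.01,.5)
for ys in ([-.026,-.022,-.019],[-.007,-.003,.003,.007],[.019,.022,.026]):
    P=[]
    for y in ys:
        Q=np.float32([pj(y)+n*k for k in t]);P.append(cv2.remap(g,Q[:,0][None],Q[:,1][None],1)[0])
    print(ys[0],np.mean(P,0).round(0).astype(int).tolist())
```

```text
[0.48331297 0.29265622 0.04367112] [-0.06644154 -0.51714008 -1.77839789]
-0.026 [94, 92, 99, 109, 113, 126, 142, 163, 186, 202, 211, 216, 215, 214, 212, 206, 198, 187, 173, 154, 146, 158, 190, 216, 226, 219, 200, 167, 125]
-0.007 [125, 146, 166, 182, 204, 219, 215, 202, 190, 193, 203, 212, 212, 214, 219, 208, 202, 202, 191, 178, 160, 138, 123, 126, 161, 199, 218, 216, 210]
0.019 [119, 149, 196, 216, 215, 202, 175, 178, 190, 201, 208, 214, 217, 215, 219, 217, 202, 194, 181, 162, 143, 144, 171, 206, 223, 215, 209, 202, 199]
```

step_arm --plan '[[[-0.0003, 0, -0.0009], [0, 0, 0], 0.045], [[0, 0, 0], [0, 0, 0], 0.045], [[0, 0, 0], [0, 0, 0], 0.045], [[0, 0, 0], [0, 0, 0], 0.045], [[0, 0, 0], [0, 0, 0], 0.045], [[0, 0, 0], [0, 0, 0], 0.045]]'

```text
time_s: 21.28
position: [0.4836, 0.2926, 0.0446]
tcp_rot: [[-0.974, 0.225, -0.0], [0.225, 0.974, -0.0], [0.0, -0.0, -1.0]]
contact_force: [0.3, -0.3, -2.1]
width: 0.0528
gripper_force: 84.8
```

Run:
```python
from h import *
st=get_state();print(st['position'],st['contact_force'],st['gripper_force'])
print(sign_off())
```

```text
[0.4835719  0.2926404  0.04458567] [ 0.34326031 -0.3474159  -2.06975642] 84.78983759880066
the job is handed in; nothing more can be done
None
```

I handed the job in at about 21 s, verdict not shown: the table is about 1° from zero, and the loose leaf is held in the gripper, centred by touch along x and y, with its height the least certain (a 2 mm trim up from a side view, possibly 1–2 mm off).

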